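# Find the tired seat spring and tag it

### The arm

A 7-joint arm with a two-finger parallel gripper is mounted at the origin on the work surface. World frame = base frame: x ahead of the robot, y to its left, z up, the work surface at z = 0. Lengths are in m, angles in rad, forces in N, time in s.
With the tool pointing down it reaches from about 0.4 to 0.85 m from the base axis. Payload 10.4 kg.
Tool frame: the origin (TCP) lies at the very end of the fingers, on their centre line; the grasp point (between the pads) lies 19 mm behind it; z points along the fingers, y is the direction in which the jaws open and shut (so a half turn about z gives the same grasp; the last joint's range is limited). The gripper opens to 85 mm and grips with 20 to 120 N. Pads are 22 mm wide; open, the fingers measure 114 mm over their backs; the gripper's body (76 mm by 85 mm) begins 54 mm behind the grasp point. The pads swing forward as they close: fully open they stand 13 mm farther back than shut.
Start: joints at [-0.023, 0.332, -0.065, 1.46, 0.022, 1.35, -0.088], TCP at [0.625, 0, 0.231] pointing down, gripper open.
Joint ranges: [-2.6, 2.6], [-0.5, 2.12], [-1.47, 1.34], [0.16, 2.42], [-1.27, 4.41], [0.06, 2.06], [-2.6, 2.6]. Speed limits (rad/s): [2.22, 2.22, 2.79, 2.79, 3.14, 3.14, 3.14].

### API

Orientations are given as a unit quaternion [x, y, z, w].
In Python, from workcell import get_obs, camera, camera_info, hand_in gives the robot as it stands.
- The arm moves only by the tool move_arm, never from a script. Its argument "moves" is a list of rows, each a list of 3 entries, a list of its own where there are three numbers: the shift along the tool's x, y, z in units of 25 mm (1.0 is 25 mm), then the turn, a rotation vector about the tool's x, y, z in degrees, then the opening, from 0 (shut) to 1 (fully open). A call has 1 to 5 rows; each row shifts and turns the commanded pose from where the row before left it, along the tool's axes as they then stand; what a row does not reach is not made up. A row lasts 1/8 s, in which the tool goes at most 62.5 mm and 10.7 degrees, less where a joint would pass 70% of its speed; a pose out of reach is approached as far as the arm can. A call is refused whole if a number of a shift passes 1 or a number of a turn 10.7, either way. A call with a gripper value outside its range is refused whole. The fingers move at their own pace and stop on an object; "squeeze" is the grip in N (left out, the last holds). Time passes only in rows, so rows that do not move let the fingers close. It gives the time, the measured TCP pose, the force and the opening at its end, in the units of the state.
- get_obs(): the state, without advancing time (a new reading comes with each control period).
- camera(name): name is "scene" or "side" or "wrist"; returns the picture (384x512x3 uint8, red, green, blue); there is no depth.
- camera_info(name): a dict with "fx", "fy", "cx", "cy" (pixels), "origin" and "rotation" of the camera in the world. Camera axes: x right, y down, z forward; pixel columns grow to the right and rows downward; lengths in m; the calibration is good to about 2 mm. A picture is of the moment at which its call begins: read the wrist's pose just before it. camera_info takes no time and is no camera call; for the wrist camera it gives the pose at the moment of the call.
- hand_in(): hands the job in, once; it reports no verdict.
The state is a dict: "clock": time; "joint_pos": joint angles; "joint_velocities": joint speeds; "tau": joint torques, N m; "position": TCP position; "ee_rot": TCP orientation; "ft_force": force on the tool from outside, world axes, zero at the start; "torque": the same for the moment, N m; "grip_width": opening from 0.0 (shut) to 1.0 (fully open).
Only numpy, scipy, OpenCV 4.12 (cv2) and the standard library are available. Lean on these libraries where they do the work, as an engineer would, in place of code of your own. Each camera call takes 0.05 s, during which the arm holds its last target. There are 200 camera calls.

### The job

Three chair-seat springs stand on the test board. Going from the robot's left to its right, press each wooden pad about halfway down with the fingertips and let it spring back; then push the tag of the softest one fully down. Leave the other two tags standing, and do not pick up or shift any of the loose things around.

Things in the scene. Friction and masses are not known exactly. Their poses are not given: they have to be found in the camera images.
- board: plywood test board lying fixed on the table, 240 (x) x 450 (y) x 18 mm, origin at the centre of its underside. Its x axis points away from the robot, y to the robot's left; it may be turned a little. On it stand three fixed stations in a row along y: left, middle, right as the robot sees them, about 145 mm apart, all turned like the board and looking alike
- pad_left (a point): centre of the top face of the left station's pad when unpressed, 84 mm above the table. The pad is a round flat wooden disc, 76 mm across and 12 mm thick, on a coil spring in a dark steel cup. It goes straight down by 20 mm at most and springs back when released. The point is fixed: it does not go down with the pad
- tag_left (a point): centre of the top of the left station's tag while it stands up, 82 mm above the table, 85 mm from the pad's centre on the robot's side (along the board's -x). The tag is an aluminium plate with a flat cap 20 (board x) x 40 (board y) mm, standing in a dark holder whose top is 48 mm above the table. Pushed straight down (about 4 N, stiff sliding) it goes down 25 mm to a stop and stays where it is left. The point is fixed: it does not go down with the tag
- pad_middle (a point): centre of the top face of the middle station's pad when unpressed, 84 mm above the table. The pad is a round flat wooden disc, 76 mm across and 12 mm thick, on a coil spring in a dark steel cup. It goes straight down by 20 mm at most and springs back when released. The point is fixed: it does not go down with the pad
- tag_middle (a point): centre of the top of the middle station's tag while it stands up, 82 mm above the table, 85 mm from the pad's centre on the robot's side (along the board's -x). The tag is an aluminium plate with a flat cap 20 (board x) x 40 (board y) mm, standing in a dark holder whose top is 48 mm above the table. Pushed straight down (about 4 N, stiff sliding) it goes down 25 mm to a stop and stays where it is left. The point is fixed: it does not go down with the tag
- pad_right (a point): centre of the top face of the right station's pad when unpressed, 84 mm above the table. The pad is a round flat wooden disc, 76 mm across and 12 mm thick, on a coil spring in a dark steel cup. It goes straight down by 20 mm at most and springs back when released. The point is fixed: it does not go down with the pad
- tag_right (a point): centre of the top of the right station's tag while it stands up, 82 mm above the table, 85 mm from the pad's centre on the robot's side (along the board's -x). The tag is an aluminium plate with a flat cap 20 (board x) x 40 (board y) mm, standing in a dark holder whose top is 48 mm above the table. Pushed straight down (about 4 N, stiff sliding) it goes down 25 mm to a stop and stays where it is left. The point is fixed: it does not go down with the tag
- spring_1 (a joint): how far pad number 1 is pressed down, in m: 0 at rest, 0.020 at its stop. Numbers 1 to 3 are spread over left, middle and right differently each time: a pad and tag of the same number share a station. All three springs begin to yield at about 1 N; held 12 mm down, the softest pushes back with about 4 N, the next 8 N, the stiffest 13 N
- slide_1 (a joint): how far tag number 1 (of the same station as pad number 1) is pushed down, in m: 0 standing up, 0.025 fully down
- spring_2 (a joint): how far pad number 2 is pressed down, in m: 0 at rest, 0.020 at its stop. Numbers 1 to 3 are spread over left, middle and right differently each time: a pad and tag of the same number share a station. All three springs begin to yield at about 1 N; held 12 mm down, the softest pushes back with about 4 N, the next 8 N, the stiffest 13 N
- slide_2 (a joint): how far tag number 2 (of the same station as pad number 2) is pushed down, in m: 0 standing up, 0.025 fully down
- spring_3 (a joint): how far pad number 3 is pressed down, in m: 0 at rest, 0.020 at its stop. Numbers 1 to 3 are spread over left, middle and right differently each time: a pad and tag of the same number share a station. All three springs begin to yield at about 1 N; held 12 mm down, the softest pushes back with about 4 N, the next 8 N, the stiffest 13 N
- slide_3 (a joint): how far tag number 3 (of the same station as pad number 3) is pushed down, in m: 0 standing up, 0.025 fully down
- chair_foot: turned dark wooden chair foot standing on the board between the left and middle stations, 26 mm across, 42 mm tall; loose, not part of the work; origin at its underside
- drawer_knob: brass drawer knob standing on the board between the middle and right stations, 26 mm across, 28 mm tall; loose, not part of the work; origin at its underside
- jar: glass jar with a steel cap, 60 mm across, 85 mm tall, on the table beyond the board; loose, not part of the work; origin at its underside
- mug: white mug, 80 mm across plus handle, 90 mm tall, on the table beyond the board; loose, not part of the work; origin at its underside
- screwdriver: screwdriver lying on the table to the right of the board, about 200 mm long; loose, not part of the work
- tape_roll: roll of brown tape lying flat, 90 mm across, 25 mm high, to the right of the board; loose, not part of the work; origin at its underside
- book: book lying flat, 180 x 120 x 25 mm, to the left of the board; loose, not part of the work; origin at its underside

How it is judged:
On the way, in this order (a step that is already met when the one before it is completed fails the run):
1. the left pad is pressed down by at least 6 mm (horizontal distance between the grasp point and pad_left below 0.07 m and value of joint any of spring_1, spring_2, spring_3 above 0.006 m), for 0.1 s.
2. the middle pad is pressed down by at least 6 mm (horizontal distance between the grasp point and pad_middle below 0.07 m and value of joint any of spring_1, spring_2, spring_3 above 0.006 m), for 0.1 s.
3. the right pad is pressed down by at least 6 mm (horizontal distance between the grasp point and pad_right below 0.07 m and value of joint any of spring_1, spring_2, spring_3 above 0.006 m), for 0.1 s.
4. the tag of the softest pad is pushed fully down (value of joint slide_2 above 0.021 m), for 0.2 s.
At the end, for the whole second after the job is handed in: The tag of the softest pad is at least 21 of 25 mm down, the other two tags are less than 6 mm down, all pads have sprung back (within 3 mm), and every loose thing rests within 25 mm of where it was (value of joint slide_2 above 0.021 m and value of joint each of slide_1, slide_3 below 0.006 m and value of joint each of spring_1, spring_2, spring_3 below 0.003 m and distance of each of chair_foot, drawer_knob, jar, mug, screwdriver, tape_roll, book from where it was at the start of the episode below 0.025 m and linear speed of each of chair_foot, drawer_knob, jar, mug, screwdriver, tape_roll, book below 0.02 m/s); the robot touches nothing.
It fails at once if the tag of a firmer pad is pushed down (6 mm or more) (value of joint any of slide_1, slide_3 above 0.006 m).
It fails at once if a loose thing is lifted, carried or shifted by more than 25 mm (distance of any of chair_foot, drawer_knob, jar, mug, screwdriver, tape_roll, book from where it was at the start of the episode above 0.025 m).
It fails at once if an upright loose thing is knocked over (angle between any of chair_foot, drawer_knob, jar, mug's own z axis and vertical above 0.5 rad).
It also fails if it takes over 51 s, if anything falls off the work surface, if the arm or the gripper's body presses on something with over 40 N, if the wrist force passes 120 N, or if a joint passes its speed limit or range.

## Working session

There is one attempt and no reset: what is moved stays moved. The work goes in short steps, Python scripts to look and compute and a tool call to move; the robot and the scene stay as the last step left them, time stands still between calls to the robot, and variables do not carry over. Pictures are saved under pics/ and viewed, about 8 in all and at most 12, crops included, and the job is handed in when it is done.

Besides the shell and the picture viewer there is one more tool, called after "Request:" as name([rows], argument=value, ...), one row to a line, values as JSON. move_arm: Moves the arm, as the interface text tells. Its arguments: {"type":"object","properties":{"moves":{"type":"array","items":{"type":"array"}},"squeeze":{"type":"number"}},"required":["moves"]}

```bash
mkdir -p pics; python3 - <<'E'
from workcell import get_obs,camera,camera_info
import cv2,numpy as np
o=get_obs();print({k:np.round(o[k],3) for k in ('clock','position','ee_rot','ft_force','grip_width')})
for n in('scene','side','wrist'):
    i=camera_info(n);print(n,{k:np.round(v,3).tolist() for k,v in i.items()})
    im=camera(n);np.save(f'pics/{n}.npy',im)
a=[np.load(f'pics/{n}.npy') for n in('scene','wrist')]
cv2.imwrite('pics/scene1.png',cv2.cvtColor(cv2.resize(a[0],(768,576)),cv2.COLOR_RGB2BGR))
cv2.imwrite('pics/wrist1.png',cv2.cvtColor(a[1],cv2.COLOR_RGB2BGR))
E
```

```text
{'clock': np.float64(0.0), 'position': array([ 0.625, -0.   ,  0.231]), 'ee_rot': array([ 0.707,  0.707, -0.001, -0.   ]), 'ft_force': array([-0.504,  1.032, -0.151]), 'grip_width': np.float64(1.002)}
scene {'fx': 467.712, 'fy': 467.712, 'cx': 257.204, 'cy': 196.14, 'origin': [1.084, 0.833, 1.097], 'rotation': [0.245, 0.901, -0.348, -0.086]}
side {'fx': 474.873, 'fy': 474.873, 'cx': 260.283, 'cy': 190.329, 'origin': [0.038, 0.71, 0.714], 'rotation': [-0.307, 0.834, -0.431, 0.159]}
wrist {'fx': 314.073, 'fy': 314.073, 'cx': 254.955, 'cy': 189.643, 'origin': [0.625, 0.075, 0.373], 'rotation': [0.989, -0.0, -0.001, 0.145]}
```

View pics/scene1.png

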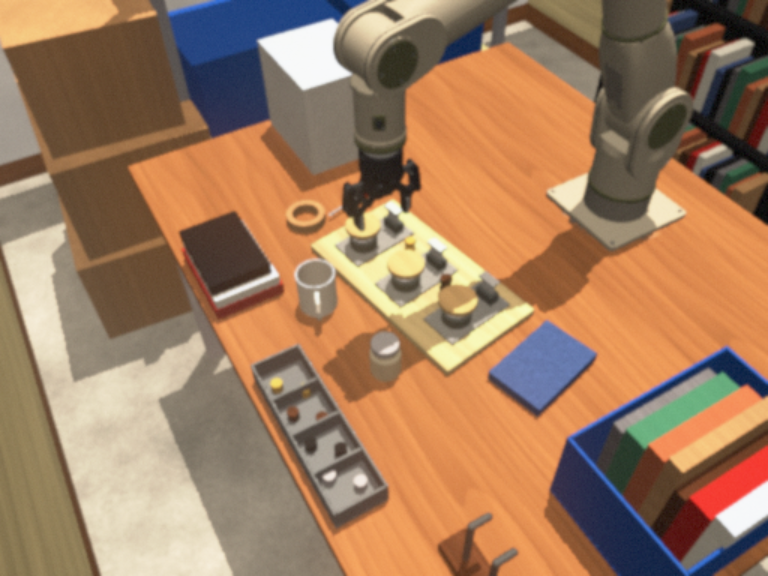

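View pics/wrist1.png

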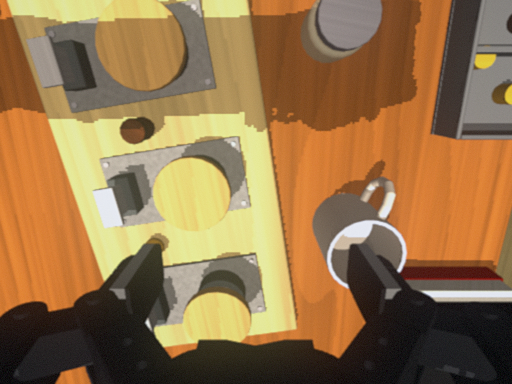

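The wrist view shows the left pad at about (140,42), the middle at (191,193) and the right at (217,320). The tag caps are at about (45,62), (108,207) and the third is hidden behind a finger. Next I refine these with circle fits.

```bash
cat > h.py <<'E'
import numpy as np,cv2
from scipy.spatial.transform import Rotation as R
from workcell import get_obs,camera,camera_info
def cast(info,px,z):
    d=R.from_quat(info['rotation']).as_matrix() if np.size(info['rotation'])==4 else np.array(info['rotation'])
    v=d@[(px[0]-info['cx'])/info['fx'],(px[1]-info['cy'])/info['fy'],1]
    o=np.array(info['origin']);return o+v*(z-o[2])/v[2]
E
python3 - <<'E'
from h import *
i=camera_info('wrist');im=np.load('pics/wrist.npy');g=cv2.medianBlur(cv2.cvtColor(im,cv2.COLOR_RGB2GRAY),3)
c=cv2.HoughCircles(g,cv2.HOUGH_GRADIENT,1.0,20,param1=80,param2=14,minRadius=30,maxRadius=48)
for x in c[0]:
    if 90<x[0]<260: print(x,cast(i,x[:2],.084).round(3))
for n,p in dict(tagL=(45,62),tagM=(108,207)).items(): print(n,cast(i,p,.082).round(3))
s=camera_info('scene')
for p in [(459,299),(406,262),(363,227)]: print('scene',cast(s,np.array(p)/1.5,.084).round(3))
for p in [(487,285),(437,249),(393,210)]: print('scene tag',cast(s,np.array(p)/1.5,.082).round(3))
a=np.load('pics/side.npy');cv2.imwrite('pics/side1.png',cv2.cvtColor(cv2.resize(a,(768,576)),cv2.COLOR_RGB2BGR))
E
```

```text
[142.5  49.5  40.8] [0.529 0.112 0.084]
[189.5 197.5  39.5] [ 0.561 -0.02   0.084]
[215.5 324.5  33.8] [ 0.581 -0.168  0.084]
[240.5 296.5  45.2] [ 0.609 -0.132  0.084]
[208.5 168.5  36.3] [0.581 0.009 0.084]
[205.5 296.5  39.6] [ 0.572 -0.132  0.084]
[161.5 289.5  31.6] [ 0.525 -0.123  0.084]
tagL [0.443 0.102 0.082]
tagM [ 0.48  -0.031  0.082]
scene [0.526 0.119 0.084]
scene [ 0.562 -0.019  0.084]
scene [ 0.586 -0.156  0.084]
scene tag [0.457 0.115 0.082]
scene tag [ 0.486 -0.02   0.082]
scene tag [ 0.502 -0.172  0.082]
```

View pics/side1.png

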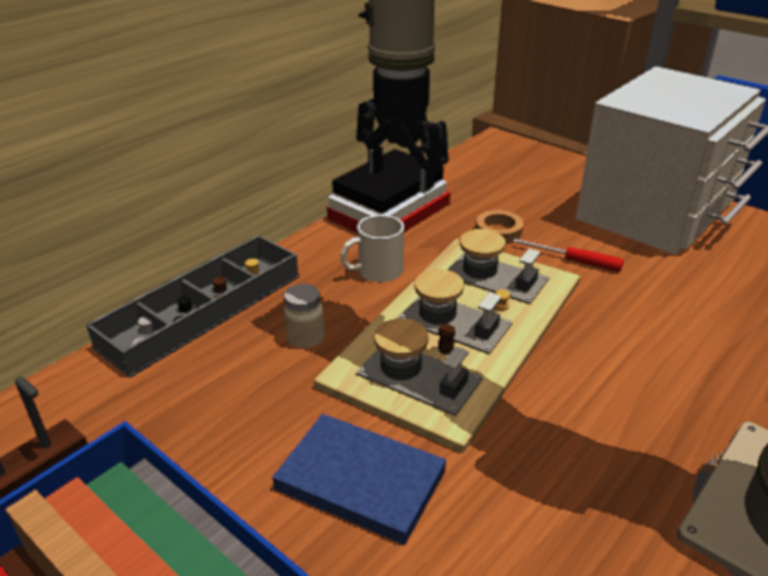

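The side view (fractions of the 768 px picture) shows pads at (400,337), (438,285) and (482,243). All three tags stand, with the foot and knob between stations. From wrist and scene together the pads are L (0.526, 0.118), M (0.561, -0.018) and R (0.585, -0.159). The board is turned about 12°, and tag = pad + (-0.083, -0.018), which matches the measured caps. I start with the left pad.

Request:
move_arm([
  [[0.95,-0.8,0.4],[0,0,0],0],
  [[0.95,-0.8,0.6],[0,0,0],0],
  [[0.95,-0.8,1],[0,0,0],0],
  [[0.95,-0.8,1],[0,0,0],0],
  [[0.95,-0.8,1],[0,0,0],0],
], squeeze=20)

```text
clock: 0.78
position: [0.5241, 0.1194, 0.1305]
ee_rot: [0.707, 0.707, -0.0, -0.0]
ft_force: [-0.1, 0.2, -0.3]
grip_width: -0.001
```

Request:
move_arm([
  [[0,0,0.6],[0,0,0],0],
  [[0,0,0],[0,0,0],0],
  [[0,0,0],[0,0,0],0],
])

```text
clock: 1.15
position: [0.526, 0.118, 0.1171]
ee_rot: [0.708, 0.707, 0.0, 0.0]
ft_force: [0.6, -1.4, 0.3]
grip_width: 0.003
```

Request:
move_arm([
  [[0,0,0.7],[0,0,0],0],
  [[0,0,0.6],[0,0,0],0],
  [[0,0,0.3],[0,0,0],0],
  [[0,0,0.2],[0,0,0],0],
  [[0,0,0],[0,0,0],0],
])

```text
clock: 1.78
position: [0.5249, 0.1184, 0.0712]
ee_rot: [0.707, 0.707, -0.0, -0.0]
ft_force: [-3.5, -2.1, 9.3]
grip_width: -0.004
```

```bash
cat > f.py <<'E'
from h import *
a=[]
for k in range(8):
    camera('wrist');o=get_obs();a.append(np.r_[o['ft_force'],o['position'][2]*1000])
a=np.array(a);print(a.mean(0).round(2),a.std(0).round(2),o['clock'])
E
python3 f.py
```

```text
[-3.2  -2.07  8.07 71.51] [0.52 0.57 0.55 0.06] 2.175
```

Request:
move_arm([
  [[0,0,-0.8],[0,0,0],0],
  [[0,0,-0.8],[0,0,0],0],
  [[-0.9,0.2,0],[0,0,0],0],
  [[-0.9,0.24,0],[0,0,0],0],
  [[-0.9,0.25,0],[0,0,0],0],
])

```text
clock: 2.8
position: [0.5422, 0.0506, 0.1109]
ee_rot: [0.707, 0.707, -0.0, -0.0]
ft_force: [0.8, -0.7, 0.2]
grip_width: 0.003
```

Request:
move_arm([
  [[-0.9,0.25,0],[0,0,0],0],
  [[-0.9,0.25,0],[0,0,0],0],
  [[-0.94,0.25,0],[0,0,0],0],
  [[0,0,0],[0,0,0],0],
  [[0,0,0],[0,0,0],0],
])

```text
clock: 3.42
position: [0.5608, -0.0163, 0.111]
ee_rot: [0.707, 0.707, 0.0, -0.0]
ft_force: [-0.6, 0.4, -1.1]
grip_width: -0.0
```

```bash
python3 f.py
```

```text
[-1.3000e-01  1.0000e-01 -8.0000e-02  1.1128e+02] [0.46 0.54 0.74 0.1 ] 3.825
```

Unloaded force is about 0. The middle pad is next: 111.3 → 71.5 mm is 1.6 units.

Request:
move_arm([
  [[0,0,0.6],[0,0,0],0],
  [[0,0,0.5],[0,0,0],0],
  [[0,0,0.3],[0,0,0],0],
  [[0,0,0.2],[0,0,0],0],
  [[0,0,0],[0,0,0],0],
])

```text
clock: 4.45
position: [0.5607, -0.0172, 0.0715]
ee_rot: [0.707, 0.707, -0.0, -0.0]
ft_force: [-7.0, 0.3, 13.3]
grip_width: 0.0
```

```bash
python3 f.py
```

```text
[-6.27  0.42 13.4  71.79] [0.68 0.58 0.3  0.05] 4.85
```

Request:
move_arm([
  [[0,0,-0.8],[0,0,0],0],
  [[0,0,-0.8],[0,0,0],0],
  [[-0.9,0.1,0],[0,0,0],0],
  [[-0.9,0.15,0],[0,0,0],0],
  [[-0.9,0.15,0],[0,0,0],0],
])

```text
clock: 5.48
position: [0.5708, -0.0854, 0.1106]
ee_rot: [0.707, 0.707, -0.0, -0.0]
ft_force: [-0.1, 0.8, -0.7]
grip_width: 0.008
```

Request:
move_arm([
  [[-0.9,0.2,0],[0,0,0],0],
  [[-0.95,0.2,0],[0,0,0],0],
  [[-0.95,0.2,0],[0,0,0],0],
  [[0,0,0],[0,0,0],0],
  [[0,0,0],[0,0,0],0],
])

```text
clock: 6.1
position: [0.5858, -0.1538, 0.1107]
ee_rot: [0.707, 0.707, -0.0, -0.001]
ft_force: [0.1, 0.6, -0.1]
grip_width: -0.001
```

The middle one is the stiffest (13.4 N) and the left one medium (8 N). Now I press the right pad.

Request:
move_arm([
  [[-0.2,0,0.6],[0,0,0],0],
  [[0,0,0.5],[0,0,0],0],
  [[0,0,0.3],[0,0,0],0],
  [[0,0,0.2],[0,0,0],0],
  [[0,0,0],[0,0,0],0],
])

```text
clock: 6.72
position: [0.5856, -0.1596, 0.0711]
ee_rot: [0.707, 0.707, -0.0, -0.0]
ft_force: [-3.1, 0.4, 4.2]
grip_width: -0.0
```

```bash
python3 f.py; python3 - <<'E'
from h import *
im=camera('side');cv2.imwrite('pics/side2.png',cv2.cvtColor(cv2.resize(im[120:250,180:420],None,fx=3,fy=3),cv2.COLOR_RGB2BGR))
E
```

```text
[-2.74  0.28  3.85 71.58] [0.6  0.6  0.25 0.09] 7.125
```

View pics/side2.png

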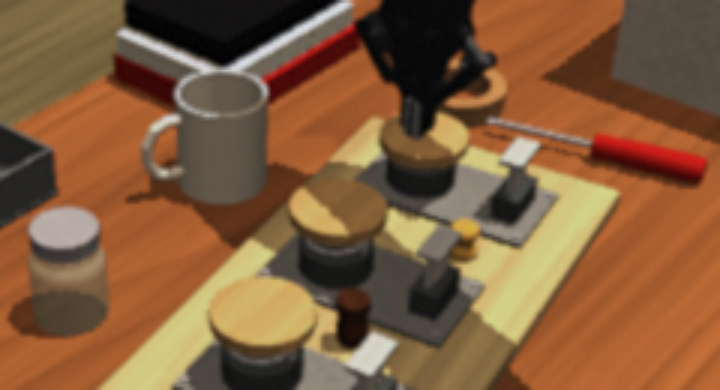

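The right pad is the softest (3.9 N). The fingertips sit on its centre at crop (420,130), and the right tag cap is at crop (520,152). I lift, move over the tag and check the cap position by ray.

Request:
move_arm([
  [[0,0,-0.8],[0,0,0],0],
  [[0,0,-0.8],[0,0,0],0],
  [[-0.2,-0.9,0],[0,0,0],0],
  [[-0.2,-0.9,0],[0,0,0],0],
  [[-0.2,-0.9,0],[0,0,0],0],
])

```text
clock: 7.8
position: [0.5182, -0.1748, 0.1113]
ee_rot: [0.707, 0.707, 0.0, 0.0]
ft_force: [-0.8, -0.2, 1.1]
grip_width: -0.001
```

Request:
move_arm([
  [[0,-0.6,0],[0,0,0],0],
  [[0,0,0.4],[0,0,0],0],
  [[0,0,0],[0,0,0],0],
])

```text
clock: 8.18
position: [0.5037, -0.1741, 0.1004]
ee_rot: [0.707, 0.707, -0.0, -0.0]
ft_force: [0.5, 0.3, -0.2]
grip_width: 0.001
```

```bash
python3 - <<'E'
from h import *
print(cast(camera_info('side'),(180+520/3,120+152/3),.082).round(3))
im=camera('side');cv2.imwrite('pics/side3.png',cv2.cvtColor(cv2.resize(im[120:220,280:420],None,fx=4,fy=4),cv2.COLOR_RGB2BGR))
E
```

```text
[ 0.497 -0.178  0.082]
```

View pics/side3.png

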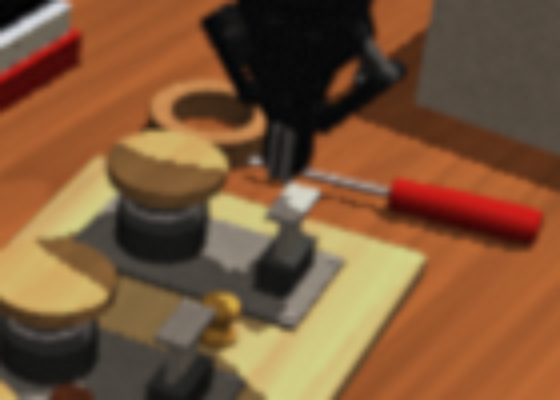

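The tip at (288,178) is just above the cap at (295,203), about 4 mm too far in x. I correct that and push down.

Request:
move_arm([
  [[-0.1,-0.16,0.3],[0,0,0],0],
  [[0,0,0.4],[0,0,0],0],
  [[0,0,0.4],[0,0,0],0],
  [[0,0,0.4],[0,0,0],0],
  [[0,0,0.2],[0,0,0],0],
])

```text
clock: 8.85
position: [0.4995, -0.1774, 0.0582]
ee_rot: [0.707, 0.707, -0.0, 0.0]
ft_force: [-1.3, -0.8, 5.0]
grip_width: 0.002
```

Request:
move_arm([
  [[0,0,0.1],[0,0,0],0],
  [[0,0,0],[0,0,0],0],
])

```text
clock: 9.1
position: [0.4996, -0.1774, 0.057]
ee_rot: [0.707, 0.707, 0.0, 0.0]
ft_force: [-3.9, -0.9, 11.3]
grip_width: -0.0
```

The force rose to 11 N at z = 57 mm, so the stop is reached. I hold, lift clear and look.

Request:
move_arm([
  [[0,0,0],[0,0,0],0],
  [[0,0,0],[0,0,0],0],
  [[0,0,-0.8],[0,0,0],0],
  [[0,0,-1],[0,0,0],0],
  [[0,0,-1],[0,0,0],0],
])

```text
clock: 9.72
position: [0.4993, -0.1768, 0.1267]
ee_rot: [0.707, 0.707, 0.0, -0.0]
ft_force: [0.1, -0.1, -1.6]
grip_width: 0.003
```

Request:
move_arm([
  [[0,0,-1],[0,0,0],0],
  [[0,0,-1],[0,0,0],0],
  [[0,0,0],[0,0,0],0],
  [[0,0,0],[0,0,0],0],
])

```text
clock: 10.22
position: [0.4992, -0.1769, 0.1754]
ee_rot: [0.707, 0.707, -0.0, -0.001]
ft_force: [0.4, 0.6, 0.6]
grip_width: -0.002
```

```bash
python3 f.py; python3 - <<'E'
from h import *
im=camera('side');cv2.imwrite('pics/side4.png',cv2.cvtColor(cv2.resize(im[120:310,180:420],None,fx=3,fy=3),cv2.COLOR_RGB2BGR))
E
```

```text
[-1.0000e-02  2.9000e-01  4.0000e-02  1.7555e+02] [0.58 0.43 0.58 0.32] 10.625
```

View pics/side4.png

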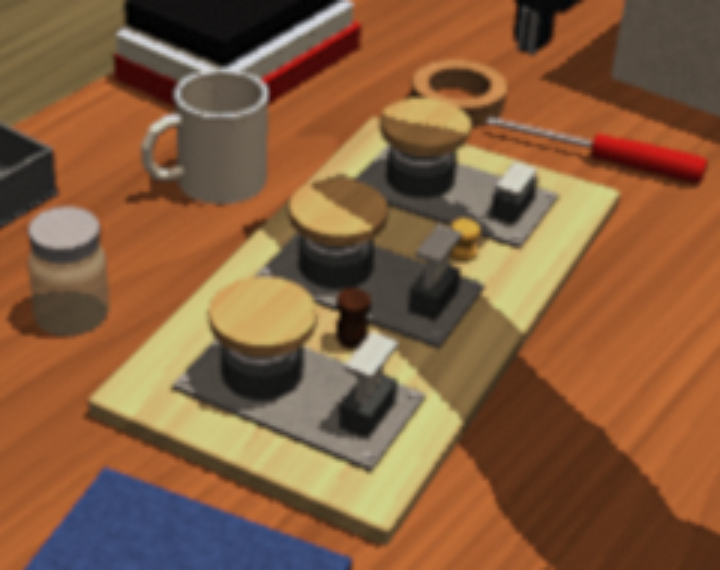

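The right tag's cap is down on its holder at (515,180). The other two tags stand at (438,242) and (372,352), the pads are up and the loose things are unmoved. I hand in.

```bash
python3 -c "from workcell import hand_in;print(hand_in())"
```

```text
the job is handed in; nothing more can be done
None
```

I pressed the left, middle and right pads in that order, each about 12 mm down. They pushed back with 8.1, 13.4 and 3.9 N, so the right one is the softest. I then pushed the right tag down to its stop; the force rose to 11 N with the fingertips at z = 57 mm.

In the last side picture the right tag is down and the other two are standing. All three pads have sprung back, and the loose things in view look unmoved. The book was only partly in that picture. The arm was clear, with a force reading of about 0 N. No check failed or disagreed, apart from a few mm between camera estimates of the right tag and pad positions. I corrected the tag's by about 4 mm just before the push. I handed the job in at about 10.7 s; it gave no verdict.

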